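# Clear the spent cartridge from the carton coder

### The job

On the carton coder, swing the dust cover fully aside on its pin to uncover the port, leave it open, and draw the spent cartridge straight out of the port. Set the cartridge down gently (do not drop it) in the empty shallow grey tray, not in the mailer carton, let go, and leave everything else on the bench where it is.

Things in the scene. Friction and masses are not known exactly. Their poses are not given: they have to be found in the camera images.
- face: White working face of the carton coder (a fixed grey console 240 x 170 mm, 285 mm tall): a flat panel 190 x 170 mm sloping 30 degrees from horizontal. Origin at the centre of its surface, 130 mm above the table; x runs uphill along the slope, y across it, z straight out of it (30 degrees from vertical).
- port (a point): Centre of the mouth of the port in the face: a round bore 24 mm across and 42 mm deep, square to the face. Axes as the face.
- visor_edge (a point): Middle of the lower front edge of the black visor that juts from the coder tower over the face, 170 mm wide: 77 mm uphill of the port axis and 94 mm out from the face. A tool held vertical over the port fouls it; a tool along the face's z axis clears it. Axes as the coder: z up.
- pin (a point): Foot (on the face's surface) of the cover's single pin, a fixed steel post 15 mm across standing square to the face, 60 mm from the port along the face's +y. The cover swings about the face's z axis through this point. Axes as the face.
- cover (a joint): Angle of the dust cover about its pin (rad): 0 is squarely over the port, growing as the cover swings downhill, clockwise seen from outside the face, to its end stop at 1.75 (fully aside). It starts between 0 and 0.2. Stiff pivot: it stays where it is left and needs about 1 to 2 N at the knob.
- cover_knob (a point): Centre of the round black knob on the cover, 16 mm across, 24 mm tall, 60 mm from the pin axis and 50 mm out from the face; it rises along z (out of the face) from the cover top, 38 mm out. The steel cover is a 54 x 54 mm hood, walled on its downhill side and the side away from the pin, open uphill; it clears the cartridge as it swings. Axes turn with it.
- cartridge_head (a point): Centre of the round grey head of the spent cartridge, where to grasp it: 26 mm across, 24 mm tall. Below it a flange 32 mm across, 4 mm thick, rests on the face, and a stem 22 mm across, 36 mm long, stands loosely in the port (2 mm play). About 70 g. z points out of the port along the cartridge; the stem foot is 52 mm below this point, the head top 12 mm above.
- tray: Empty shallow grey plastic tray, fixed to the bench, 180 x 140 mm (x, y) outside and 40 mm tall, walls and floor 4 to 5 mm thick. Origin at the centre of its underside.
- carton: Open brown cardboard mailer, same footprint (180 x 140 mm), 60 mm tall with a raised flap, holding white sample boxes; not the place for the cartridge. Fixed. Origin at the centre of its underside.
- tape_roll: Bystander: roll of brown tape lying flat, 96 mm across, 48 mm tall. Origin at its underside's centre.
- sample_bottle: Bystander: small amber bottle, 36 mm across, 75 mm tall, near side of the bench. Origin at its underside's centre.
- spare_bottle: Bystander: the same kind of bottle, far side. Origin at its underside's centre.
- box_stack: Bystander: stack of four flat white boxes, 62 x 58 mm, 45 mm tall. Origin at its underside's centre.
- scanner: Bystander: black hand scanner lying flat, 165 mm long, 34 mm tall.
- sample_box: Bystander: white box 75 x 55 x 28 mm. Origin at its underside's centre.
- cartridge: The spent cartridge itself; origin at the centre of its stem's foot, 52 mm below the head's centre. Grasp it by the head.
Not all that is in view belongs to the job. What is shaped like the tray but pink is not meant.

How it is judged:
By the outcome, as a careful person would: the job done as asked, in the order asked, and still so for the second after the job is handed in, with the robot touching nothing.
It also fails if it takes over 54 s, if anything falls off the work surface, if the arm or the gripper's body presses on something with over 40 N, if the wrist force passes 120 N, or if a joint passes its speed limit or range.

### The arm

A 7-joint arm with a two-finger parallel gripper is mounted at the origin on the work surface. World frame = base frame: x ahead of the robot, y to its left, z up, the work surface at z = 0. Lengths are in m, angles in rad, forces in N, time in s.
With the tool pointing down it reaches from about 0.4 to 0.875 m from the base axis. Payload 19.3 kg.
Tool frame: the origin (TCP) lies midway between the tips of the shut fingers; the grasp point (between the pads) lies env.grip_depth behind it (env.grip_depth is the distance from the TCP to the grasp point, in m); z points along the fingers, y is the line along which they close (so a half turn about z gives the same grasp; the last joint's range is limited). The gripper opens to 85 mm and grips with 20 to 120 N. Pads are 22 mm wide; open, the fingers measure 114 mm over their backs; the gripper's body (76 mm by 85 mm) begins 54 mm behind the grasp point. The pads swing forward as they close: fully open they stand 13 mm farther back than shut.
Start: joints at [-1.341, 0.521, -0.036, 1.599, 0.021, 1.021, -0.113], TCP at [0.185, 0.597, 0.231] pointing down, gripper open.
Joint ranges: [-2.91, 2.91], [-0.3, 2.13], [-1.5, 1.42], [0.17, 2.43], [-1.26, 4.41], [0.16, 1.93], [-2.52, 2.52]. Speed limits (rad/s): [1.89, 1.89, 2.39, 2.39, 3.01, 3.01, 3.01].

### API

Orientations are given as a unit quaternion [x, y, z, w].
In Python, from rig import readout, cams, order, env gives the robot as it stands.
- The arm moves only by the shell command python3 -m crank 'ROWS' [FORCE]. ROWS is a JSON object of lists of equal length, an entry for each row: "xyz": the shift along the world's x, y, z in units of 50 mm (1.0 is 50 mm), a list of three; "turn": the turn about the world's z in units of 8 degrees (1.0 is 8 degrees); "grip": the closure, from 0 (fully open) to 1 (shut). A call has 1 to 10 rows; each row is the pose to reach, as a shift and turn from the pose commanded when the call began; what a row does not reach only later rows make up. A row lasts 1/8 s, in which the tool goes at most 62.5 mm and 10.7 degrees, less where a joint would pass 70% of its speed; a pose out of reach is approached as far as the arm can. A call with a gripper value outside its range is refused whole. The fingers move at their own pace and stop on an object; FORCE is the grip in N (left out, the last holds). Time passes only in rows, so rows that repeat a pose let the fingers close. It gives the time, the measured TCP pose, the force and the opening at its end, in the units of the state.
- readout.get_state(): the state, without advancing time (a new reading comes with each control period).
- cams.get_image(name): name is "scene" or "top" or "wrist"; returns the picture (420x560x3 uint8, red, green, blue); there is no depth.
- cams.camera_info(name): a dict with "vfov" (degrees; the focal length in pixels is half the picture's height over the tangent of half this angle, whatever the lens; pixels are square), "cx", "cy" (the principal point, pixels), "position" and "attitude" of the camera in the world; the wrist camera has in their place "tool_from_camera" (4x4, takes a point from camera to tool coordinates, whose origin is the TCP and whose axes are the flange's). Camera axes: x right, y down, z forward; pixel columns grow to the right and rows downward; lengths in m; the calibration is good to about 2 mm. A picture is of the moment at which its call begins: read the wrist's pose just before it. camera_info takes no time and is no camera call.
- order.finish_job(): hands the job in, once; it reports no verdict.
The state is a dict: "t": time; "joint_pos": joint angles; "joint_velocities": joint speeds; "tau": joint torques, N m; "eef_pos": TCP position; "eef_rot": TCP orientation; "ft_force": force on the tool from outside, world axes, zero at the start; "ft_torque": the same for the moment, N m; "finger_gap": finger opening in m.
Only numpy, scipy, OpenCV 4.12 (cv2) and the standard library are available. Lean on these libraries where they do the work, as an engineer would, in place of code of your own. Each camera call takes 0.05 s, during which the arm holds its last target. There are 200 camera calls.

## Working session

There is one attempt and no reset: what is moved stays moved. The work goes in short steps, Python scripts to look and compute and a shell command to move; the robot and the scene stay as the last step left them, time stands still between calls to the robot, and variables do not carry over. Pictures are saved under pics/ and viewed, on a budget of 10 in all, crops included, one or two more only if the job needs it, and the job is handed in when it is done.

```bash
mkdir -p pics; ls; python3 - <<'E'
from rig import readout,cams,env
import cv2
s=readout.get_state();print({k:s[k] for k in('t','eef_pos','eef_rot','finger_gap')},env.grip_depth)
for n in('scene','top','wrist'):
    print(n,cams.camera_info(n)); im=cams.get_image(n); cv2.imwrite(f'pics/{n}0.png',im[:,:,::-1])
E
```

```text
pics
{'t': 0.0, 'eef_pos': array([0.1845078 , 0.59679087, 0.2307142 ]), 'eef_rot': array([ 1.49348041e-01,  9.88784524e-01, -5.70827355e-04, -3.80127228e-05]), 'finger_gap': 0.08545229150394947} 0.0187
scene {'vfov': 50.51700739317004, 'cx': 286.1183405063583, 'cy': 208.18111637282985, 'position': array([1.15050827, 0.45775109, 0.85759992]), 'attitude': array([ 0.39722004,  0.81210851, -0.38174498, -0.19226747])}
top {'vfov': 47.55198457796922, 'cx': 278.2804610634073, 'cy': 210.54305433172593, 'position': array([ 0.32090688, -0.05254569,  1.52207728]), 'attitude': array([ 0.7067614 , -0.70430943,  0.0377553 , -0.0548734 ])}
wrist {'vfov': 70.59708727306183, 'cx': 279.7791633019265, 'cy': 204.96367837217892, 'tool_from_camera': array([[-1.30235687e-04, -9.46414736e-01, -3.22953759e-01,
         8.41192226e-02],
       [ 9.99999981e-01, -1.68975735e-04,  9.19185499e-05,
        -8.77525445e-04],
       [-1.41564419e-04, -3.22953741e-01,  9.46414741e-01,
        -1.43551290e-01],
       [ 0.00000000e+00,  0.00000000e+00,  0.00000000e+00,
         1.00000000e+00]])}
```

View pics/top0.png

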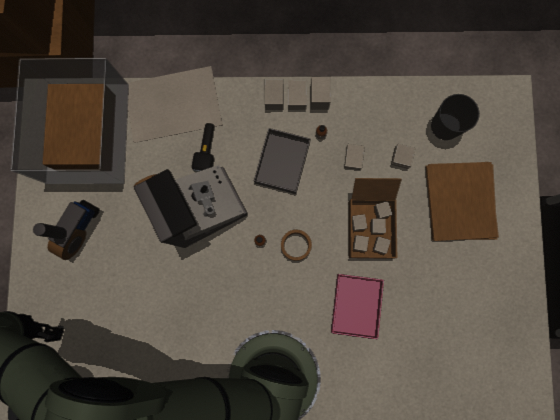

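View pics/scene0.png

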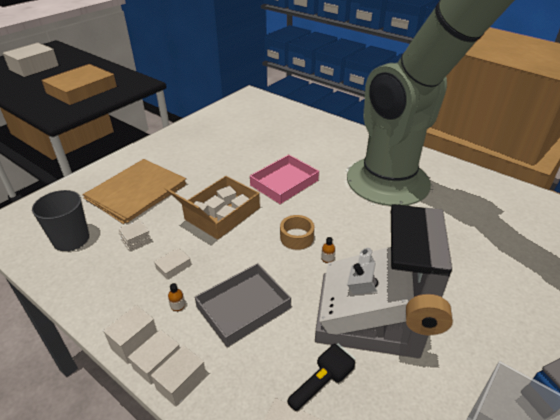

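```bash
cat > h.py <<'E'
import numpy as np,cv2
from scipy.spatial.transform import Rotation as R
from rig import readout,cams
def cam(n,s=None):
    i=cams.camera_info(n); f=210/np.tan(np.radians(i['vfov']/2))
    K=np.array([[f,0,i['cx']],[0,f,i['cy']],[0,0,1]])
    if n=='wrist':
        s=s or readout.get_state(); T=np.array(i['tool_from_camera']); Rt=R.from_quat(s['eef_rot']).as_matrix()
        return K,Rt@T[:3,:3],np.array(s['eef_pos'])+Rt@T[:3,3]
    return K,R.from_quat(i['attitude']).as_matrix(),np.array(i['position'])
def ray(c,p):
    K,Q,o=c; d=Q@np.linalg.inv(K)@[p[0],p[1],1]; return o,d
def onz(c,p,z):
    o,d=ray(c,p); return o+d*(z-o[2])/d[2]
def proj(c,P):
    K,Q,o=c; q=K@(Q.T@(np.asarray(P)-o)); return q[:2]/q[2]
def crop(im,x0,y0,x1,y1,k,name):
    cv2.imwrite(name,cv2.convertScaleAbs(cv2.resize(im[y0:y1,x0:x1],None,fx=k,fy=k,interpolation=cv2.INTER_CUBIC),alpha=1.5))
E
python3 - <<'E'
from h import *
a=cv2.imread('pics/top0.png');b=cv2.imread('pics/scene0.png')
crop(a,130,120,320,260,4.2,'pics/tc.png');crop(b,300,190,460,360,3.5,'pics/sc.png')
c=cam('top')
for p in [(282,160)]: print(onz(c,p,0.01))
E
```

```text
[ 0.68571939 -0.02658778  0.01      ]
```

View pics/tc.png

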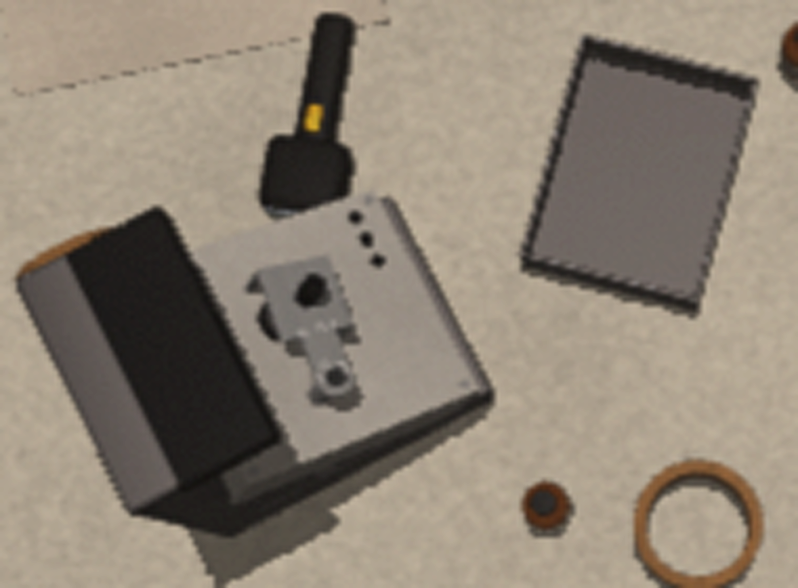

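View pics/sc.png

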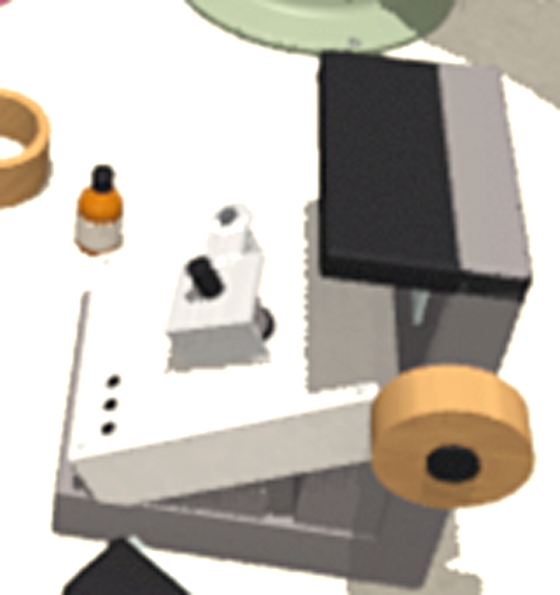

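```bash
cat > fit.py <<'E'
from h import *
from scipy.optimize import least_squares
def frame(yaw):
    u=np.array([np.cos(yaw),np.sin(yaw),0]);z=np.array([0,0,1.])
    ex=u*np.cos(np.pi/6)+z*.5; ez=-u*.5+z*np.cos(np.pi/6); return np.c_[ex,np.cross(ez,ex),ez]
def model(p):
    X,Y,yaw,a,b,phi,h=p; F=frame(yaw); o=np.array([X,Y,.13]); P=lambda *v:o+F@np.array(v)
    kn=lambda zz:P(a-.06*np.sin(phi),b+.06-.06*np.cos(phi),zz)
    return dict(port=P(a,b,0),pin=P(a,b+.06,h),knob=kn(.05),ktop=kn(.062),v1=P(a+.077,b-.085,.094),v2=P(a+.077,b+.085,.094),c1=P(-.095,-.085,0),c2=P(-.095,.085,0)),F
E
python3 - <<'E'
from fit import *
T=cam('top');S=cam('scene')
t=lambda x,y:(130+(x+.5)/4.2-.5,120+(y+.5)/4.2-.5); s=lambda x,y:(300+(x+.5)/3.5-.5,190+(y+.5)/3.5-.5)
obs=[(T,'knob',t(311,291)),(S,'knob',s(205,277)),(T,'pin',t(335,377)),(S,'pin',s(229,215)),(T,'c1',t(388,198)),(T,'c2',t(490,392)),(S,'c1',s(75,457)),(S,'c2',s(90,290)),(T,'v1',t(160,210)),(T,'v2',t(279,437)),(S,'v1',s(322,279))]
def res(p):
    m,_=model(p); return np.concatenate([proj(c,m[k])-q for c,k,q in obs])
f=least_squares(res,[.55,.2,2.0,0,0,.1,.04],loss='soft_l1',x_scale=[.1,.1,.1,.01,.01,.1,.01]);print(f.x.round(4))
for o,r in zip(obs,res(f.x).reshape(-1,2)):print(o[1],r.round(1))
m,F=model(f.x);[print(k,v.round(4)) for k,v in m.items()];np.save('p.npy',f.x);print(F.round(3))
print([onz(T,t(*q),.04).round(3) for q in((585,38),(758,83),(695,315),(522,265))])
E
```

```text
[ 0.5338  0.1978  2.0967  0.0219 -0.0163  0.1471  0.0354]
knob [0.3 2. ]
knob [-0.1 -1.2]
pin [0.5 2.3]
pin [-0.3 -0.1]
c1 [-3.7 -0.5]
c2 [-1.2  0.5]
c1 [-1.2 -0. ]
c2 [ -0.3 -10.6]
v1 [-1.  -1.2]
v2 [ 0.5 -1.3]
v1 [0.6 5. ]
port [0.5384 0.2224 0.1409]
pin [0.4954 0.177  0.1716]
knob [0.5542 0.1939 0.1799]
ktop [0.5572 0.1887 0.1902]
v1 [0.602  0.2821 0.2609]
v2 [0.455  0.1968 0.2609]
c1 [0.6486 0.1693 0.0825]
c2 [0.5015 0.084  0.0825]
[[-0.435 -0.865  0.251]
 [ 0.749 -0.502 -0.432]
 [ 0.5   -0.     0.866]]
[array([0.781, 0.015, 0.04 ]), array([ 0.746, -0.117,  0.04 ]), array([ 0.567, -0.069,  0.04 ]), array([0.605, 0.062, 0.04 ])]
```

```bash
python3 -m crank '{"xyz":[[0,0,1],[0,0,2],[0,0,3],[0.4,-0.4,3.8],[1.2,-1.2,3.8],[2,-2,3.8],[2.8,-2.9,3.8],[3.6,-3.8,3.8],[4.4,-4.7,3.8],[5.2,-5.6,3.8]],"turn":[0,-0.5,-1,-1.5,-2,-2.5,-3,-3.5,-4,-4.5],"grip":[0,0,0,0,0,0,0,0,0,0]}' 
python3 -m crank '{"xyz":[[0.8,-0.9,0],[1.6,-1.8,0],[2.4,-2.6,0],[2.7,-3.2,0],[2.7,-3.3,0],[2.7,-3.3,0]],"turn":[-0.3,-0.6,-0.8,-0.8,-0.8,-0.8],"grip":[0,0,0,0,0,0]}'
python3 - <<'E'
from fit import *
s=readout.get_state();print(s['joint_pos'],s['eef_rot'],s['ft_force'])
c=cam('wrist',s);import pickle;pickle.dump(c,open('w1.pkl','wb'))
im=cams.get_image('wrist')[:,:,::-1];cv2.imwrite('pics/w1.png',im)
for k,v in model(np.load('p.npy'))[0].items():print(k,proj(c,v).round())
cv2.imwrite('pics/w1b.png',cv2.convertScaleAbs(cv2.resize(im,(800,600),interpolation=cv2.INTER_CUBIC),alpha=1.5))
E
```

```text
t: 1.4
eef_pos: [0.4456, 0.3154, 0.4213]
eef_rot: [0.449, 0.894, 0.0, -0.0]
ft_force: [-0.2, 1.4, -0.6]
finger_gap: 0.0856
t: 2.15
eef_pos: [0.5793, 0.1524, 0.4212]
eef_rot: [0.497, 0.868, 0.0, -0.0]
ft_force: [-0.3, 0.8, -0.2]
finger_gap: 0.0852
[-0.60869127  0.3638875   0.3693945   1.40073741 -0.13110517  1.40133621
  0.29175234] [ 4.96788269e-01  8.67871742e-01  2.08801007e-05 -2.33647945e-04] [-0.32961483  0.80530214 -0.20902675]
port [281. 106.]
pin [234. 120.]
knob [280. 133.]
ktop [280. 139.]
v1 [371.  85.]
v2 [192.  84.]
c1 [322. 170.]
c2 [219. 170.]
```

View pics/w1b.png

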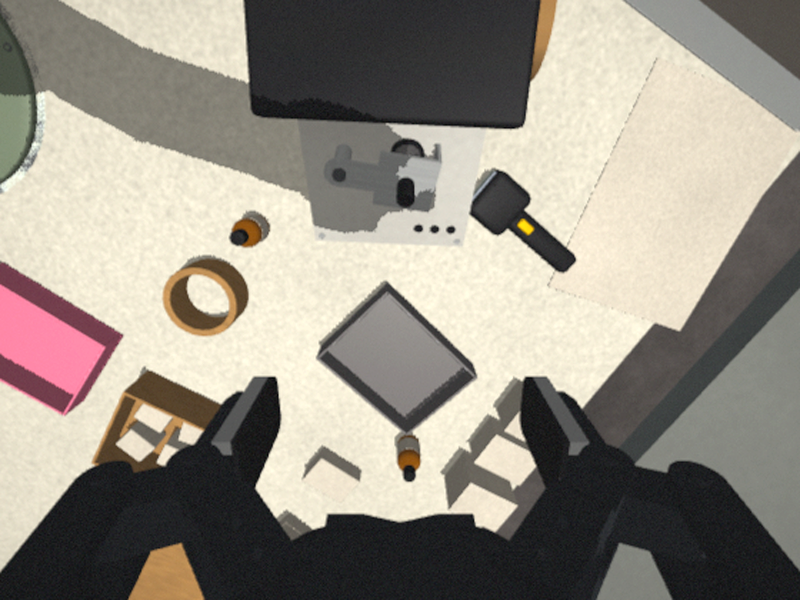

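```bash
python3 - <<'E'
from fit import *
import pickle
T=cam('top');S=cam('scene');W=pickle.load(open('w1.pkl','rb'))
t=lambda x,y:(130+(x+.5)/4.2-.5,120+(y+.5)/4.2-.5); s=lambda x,y:(300+(x+.5)/3.5-.5,190+(y+.5)/3.5-.5);w=lambda x,y:((x+.5)*.7-.5,(y+.5)*.7-.5)
obs=[(T,'knob',t(311,291)),(S,'knob',s(205,277)),(T,'pin',t(335,377)),(S,'pin',s(229,215)),(W,'knob',w(405,191)),(W,'pin',w(339,174)),(W,'c1',w(463,244)),(W,'c2',w(317,239)),(T,'c2',t(490,392)),(S,'c1',s(75,457)),(T,'v1',t(160,210)),(T,'v2',t(279,437))]
def res(p):
    m,_=model(p); return np.concatenate([proj(c,m[k])-q for c,k,q in obs])
f=least_squares(res,np.load('p.npy'),loss='soft_l1',x_scale=[.1,.1,.1,.01,.01,.1,.01]);print(f.x.round(4))
for o,r in zip(obs,res(f.x).reshape(-1,2)):print(o[1],r.round(1))
m,F=model(f.x);[print(k,v.round(4)) for k,v in m.items()];np.save('p.npy',f.x);print(F.round(3))
E
```

```text
[ 0.5365  0.2014  2.0838  0.0198 -0.0159  0.1517  0.0396]
knob [-0.   0.9]
knob [-0.4  0.4]
pin [0.2 0.7]
pin [-0.9  0.2]
knob [-0.3 -0.3]
pin [-0.6 -0.1]
c1 [-0.1 -0.7]
c2 [-0.9  0.9]
c2 [-2.5  0.1]
c1 [-1.   1.3]
v1 [-1.1 -2.7]
v2 [-0.4 -2.5]
port [0.542  0.2242 0.1399]
pin [0.4994 0.1775 0.1742]
knob [0.5575 0.1952 0.1787]
ktop [0.5605 0.19   0.1891]
v1 [0.6064 0.283  0.2598]
v2 [0.4583 0.1996 0.2598]
c1 [0.651  0.1714 0.0825]
c2 [0.5029 0.088  0.0825]
[[-0.425 -0.871  0.245]
 [ 0.755 -0.491 -0.436]
 [ 0.5    0.     0.866]]
```

```bash
python3 -m crank '{"xyz":[[-0.2,0.4,-0.4],[-0.39,0.77,-1.2],[-0.39,0.77,-2.2],[-0.39,0.77,-3.2],[-0.39,0.77,-3.8],[-0.39,0.77,-4.1],[-0.39,0.77,-4.1]],"turn":[-0.12,-0.12,-0.12,-0.12,-0.12,-0.12,-0.12],"grip":[0.3,0.5,0.5,0.5,0.5,0.5,0.5]}' 30
python3 - <<'E'
from h import *
im=cams.get_image('scene')[:,:,::-1];s=readout.get_state()
a=cv2.convertScaleAbs(cv2.resize(im[150:360,290:480],None,fx=2.8,fy=2.8,interpolation=2),alpha=1.5)
cv2.imwrite('pics/s2.png',a)
E
```

```text
t: 3.08
eef_pos: [0.5598, 0.1913, 0.2162]
eef_rot: [0.504, 0.864, -0.0, -0.0]
ft_force: [-0.8, 0.8, 0.2]
finger_gap: 0.0426
```

View pics/s2.png

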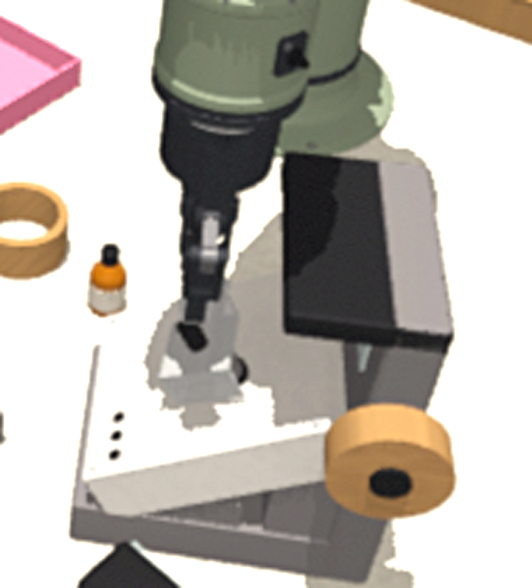

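The picture shows the fingers straddling the knob (190,335), with the gripper body clear of the visor edge (285,200–330). I'll lower and close on it.

```bash
python3 -m crank '{"xyz":[[0,0,-0.45],[0,0,-0.9],[0,0,-0.9],[0,0,-0.9],[0,0,-0.9],[0,0,-0.9],[0,0,-0.9]],"turn":[0,0,0,0,0,0,0],"grip":[0.5,0.5,0.6,0.9,1,1,1]}' 30
python3 - <<'E'
from fit import *
p=np.load('p.npy');m0,F=model(p);k0=m0['knob']
for i,ph in enumerate(np.linspace(p[5],1.76,13)):
    q=p.copy();q[5]=ph;print(round(ph,2),((model(q)[0]['knob']-k0)/.05).round(2))
E
```

```text
t: 4.0
eef_pos: [0.5617, 0.1914, 0.1731]
eef_rot: [0.504, 0.864, 0.002, 0.001]
ft_force: [5.3, 2.9, -2.1]
finger_gap: 0.0149
0.15 [0. 0. 0.]
0.29 [ 0.04 -0.14 -0.08]
0.42 [ 0.05 -0.28 -0.15]
0.55 [ 0.05 -0.42 -0.22]
0.69 [ 0.02 -0.57 -0.29]
0.82 [-0.03 -0.71 -0.35]
0.96 [-0.09 -0.85 -0.4 ]
1.09 [-0.17 -0.98 -0.44]
1.22 [-0.28 -1.1  -0.47]
1.36 [-0.39 -1.21 -0.5 ]
1.49 [-0.52 -1.3  -0.51]
1.63 [-0.66 -1.38 -0.51]
1.76 [-0.81 -1.45 -0.5 ]
```

```bash
python3 -m crank '{"xyz":[[0.04,-0.14,-0.08],[0.05,-0.28,-0.15],[0.05,-0.42,-0.22],[0.02,-0.57,-0.29],[-0.03,-0.71,-0.35],[-0.09,-0.85,-0.4],[-0.17,-0.98,-0.44],[-0.28,-1.1,-0.47],[-0.39,-1.21,-0.5],[-0.39,-1.21,-0.5]],"turn":[0,0,0,0,0,0,0,0,0,0],"grip":[1,1,1,1,1,1,1,1,1,1]}' 30
```

```text
t: 5.25
eef_pos: [0.5412, 0.1302, 0.1478]
eef_rot: [0.504, 0.864, 0.001, 0.001]
ft_force: [-0.9, 0.3, 4.0]
finger_gap: 0.0145
```

```bash
python3 -m crank '{"xyz":[[-0.13,-0.09,-0.01],[-0.27,-0.17,-0.01],[-0.42,-0.24,0],[-0.48,-0.26,0.01],[-0.48,-0.26,0.01],[-0.48,-0.26,0.01]],"turn":[0,0,0,0,0,0],"grip":[1,1,1,1,1,1]}' 30
```

```text
t: 6.0
eef_pos: [0.5203, 0.1187, 0.148]
eef_rot: [0.504, 0.864, 0.003, 0.003]
ft_force: [24.6, 7.9, -18.7]
finger_gap: 0.0141
```

```bash
python3 -m crank '{"xyz":[[0.05,0.03,0],[0.05,0.03,0],[0.05,0.03,1],[0.05,0.03,2],[0.4,0.3,3],[0.8,0.5,3.6],[0.8,0.5,3.6],[0.8,0.5,3.6]],"turn":[0,0,0,0,0,0,0,0],"grip":[0.7,0.5,0.5,0.5,0.5,0.5,0.5,0.5]}' 30
python3 - <<'E'
from fit import *
import pickle
s=readout.get_state();c=cam('wrist',s);pickle.dump(c,open('w2.pkl','wb'))
im=cams.get_image('wrist')[:,:,::-1];cv2.imwrite('pics/w2.png',im)
p=np.load('p.npy');m,F=model(p);p[5]=1.75
print('port',proj(c,m['port']),'head',proj(c,m['port']+F[:,2]*.016),'top',proj(c,m['port']+F[:,2]*.028),'knob',proj(c,model(p)[0]['knob']))
crop(im,130,0,430,225,2.66,'pics/w2b.png')
E
```

```text
t: 7.0
eef_pos: [0.5558, 0.1417, 0.326]
eef_rot: [0.504, 0.864, -0.001, -0.0]
ft_force: [1.3, -0.2, -0.6]
finger_gap: 0.0426
port [308.20649685 108.44799328] head [309.16422421 116.88477552] top [309.92739096 123.60764047] knob [242.6107053  181.60615614]
```

View pics/w2b.png

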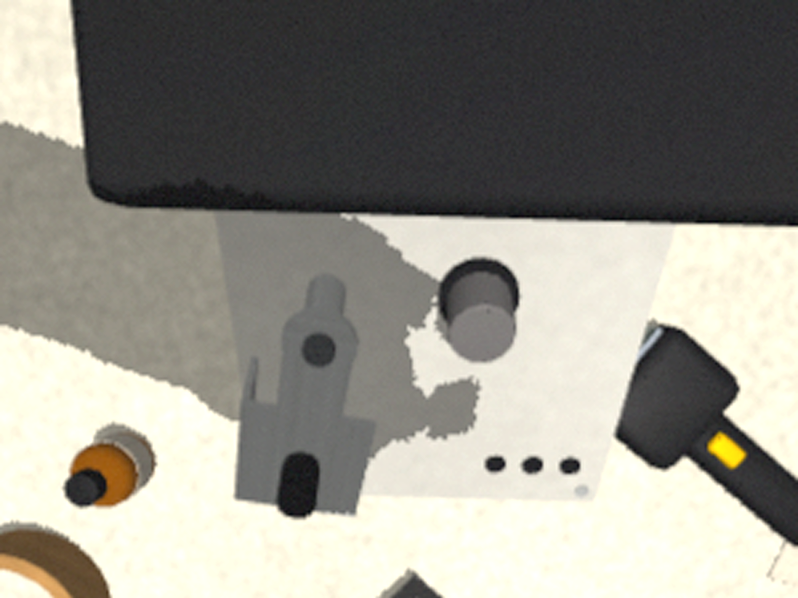

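The cover is fully aside. The cartridge head top is at crop pixel (482,332), about 1 px from prediction. Next I descend downhill of it, then slide in.

```bash
python3 -m crank '{"xyz":[[0.05,0.5,-0.3],[0.07,1.08,-1.0],[0.07,1.08,-2.0],[0.07,1.08,-2.9],[0.07,1.08,-3.3],[0.07,1.08,-3.58],[0.07,1.08,-3.58]],"turn":[0,0.1,0.1,0.1,0.1,0.1,0.1],"grip":[0.58,0.58,0.58,0.58,0.58,0.58,0.58]}' 30; python3 -c "
from rig import readout
s=readout.get_state();print(s['ft_force'],s['eef_pos'],s['eef_rot'])"
```

```text
t: 7.92
eef_pos: [0.5595, 0.1962, 0.1469]
eef_rot: [0.498, 0.867, -0.001, -0.001]
ft_force: [-0.4, -0.2, -0.6]
finger_gap: 0.036
[-0.44159857 -0.16460813 -0.5821644 ] [0.55947344 0.19623571 0.14685617] [ 4.97917908e-01  8.67223732e-01 -7.03239176e-04 -5.10569774e-04]
```

```bash
python3 -m crank '{"xyz":[[-0.06,0.1,0],[-0.12,0.2,0],[-0.12,0.2,0]],"turn":[-0.1,-0.1,-0.1],"grip":[0.58,0.58,0.58]}' 30; python3 - <<'E'
from h import *
im=cams.get_image('wrist')[:,:,::-1]
crop(im,160,60,400,240,3.3,'pics/w3b.png')
E
```

```text
t: 8.3
eef_pos: [0.5539, 0.207, 0.1483]
eef_rot: [0.504, 0.864, 0.0, 0.0]
ft_force: [-0.6, 0.9, 0.3]
finger_gap: 0.0358
```

View pics/w3b.png

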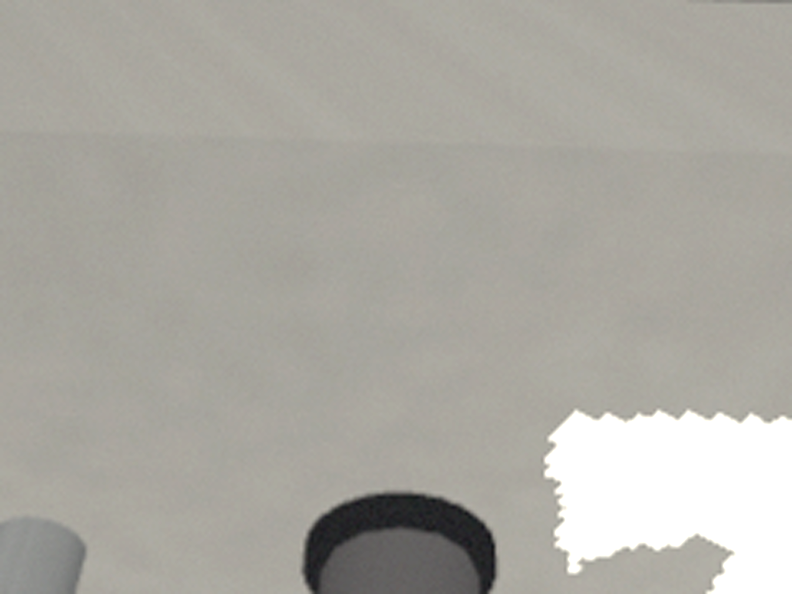

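Centred laterally: the head is at column 281 against the principal point at 280, with no contact force. I'll close on it.

```bash
python3 -m crank '{"xyz":[[-0.02,0.03,-0.02],[-0.02,0.03,-0.02],[-0.02,0.03,-0.02],[-0.02,0.03,-0.02],[-0.02,0.03,-0.02],[-0.02,0.03,-0.02]],"turn":[0,0,0,0,0,0],"grip":[0.58,0.7,0.9,1,1,1]}' 50
python3 -c "
from fit import *
print(model(np.load('p.npy'))[1][:,2]*.2)"
```

```text
t: 9.1
eef_pos: [0.5532, 0.2074, 0.147]
eef_rot: [0.504, 0.864, 0.0, 0.0]
ft_force: [-0.7, -0.8, 5.7]
finger_gap: 0.0239
[ 0.04907548 -0.08712977  0.17320508]
```

```bash
python3 -m crank '{"xyz":[[0.02,-0.04,0.09],[0.05,-0.09,0.17],[0.1,-0.17,0.35],[0.15,-0.26,0.52],[0.2,-0.35,0.69],[0.25,-0.44,0.87],[0.3,-0.52,1.04],[0.35,-0.61,1.21],[0.35,-0.61,1.21]],"turn":[0,0,0,0,0,0,0,0,0],"grip":[1,1,1,1,1,1,1,1,1]}' 50
python3 - <<'E'
from h import *
im=cams.get_image('wrist')[:,:,::-1];b=cams.get_image('scene')[:,:,::-1]
crop(np.hstack([im[180:420,160:400],b[160:400,270:450]]),0,0,420,240,1.9,'pics/w4b.png')
E
```

```text
t: 10.22
eef_pos: [0.571, 0.1767, 0.208]
eef_rot: [0.504, 0.864, 0.0, 0.0]
ft_force: [0.1, 0.7, -0.6]
finger_gap: 0.0238
```

View pics/w4b.png

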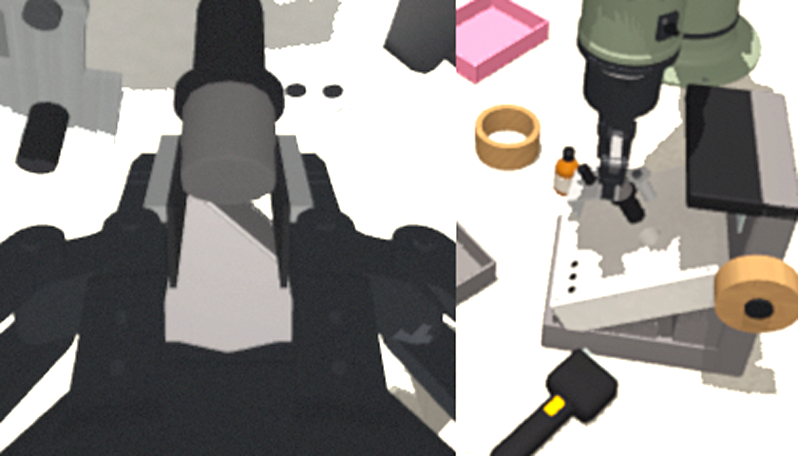

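The cartridge is clear of the port and held by its head, with the stem leaning uphill. I carry it to the tray with the stem turned along the tray's long axis.

```bash
python3 -m crank '{"xyz":[[0.1,-0.2,0.4],[0.4,-0.8,0.8],[0.7,-1.5,0.8],[1.0,-2.2,0.8],[1.3,-2.8,0.8],[1.6,-3.3,0.6],[1.85,-3.75,0],[2.0,-4.05,-0.7],[2.0,-4.05,-1.4],[2.0,-4.05,-1.9]],"turn":[0.3,0.9,1.6,2.3,3.0,3.7,4.4,5.1,5.6,5.6],"grip":[1,1,1,1,1,1,1,1,1,1]}' 50
python3 -m crank '{"xyz":[[0,0,-0.2],[0,0,-0.35],[0,0,-0.35]],"turn":[0,0,0],"grip":[1,1,1]}' 50
python3 - <<'E'
from h import *
im=cams.get_image('wrist')[:,:,::-1];b=cams.get_image('scene')[:,:,::-1]
cv2.imwrite('pics/s5.png',b)
crop(np.hstack([im[100:340,140:420],b[210:450,170:340][:240] if 0 else b[180:420,150:350]]),0,0,480,240,1.65,'pics/w5b.png')
E
```

```text
t: 11.58
eef_pos: [0.6698, -0.0254, 0.1101]
eef_rot: [0.136, 0.991, -0.0, -0.001]
ft_force: [-0.3, 0.5, -0.2]
finger_gap: 0.024
t: 11.95
eef_pos: [0.6707, -0.0253, 0.095]
eef_rot: [0.137, 0.991, -0.0, 0.0]
ft_force: [-0.6, -0.1, 0.9]
finger_gap: 0.0238
```

View pics/w5b.png

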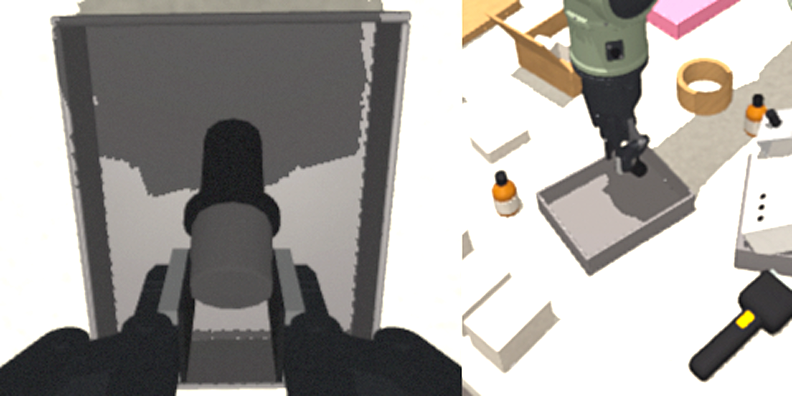

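The cartridge hangs over the tray interior, well inside the walls. I lower it until the foot touches.

```bash
python3 -m crank '{"xyz":[[0,0,-0.4],[0,0,-0.7],[0,0,-0.82],[0,0,-0.86],[0,0,-0.86]],"turn":[0,0,0,0,0],"grip":[1,1,1,1,1]}' 25
python3 -m crank '{"xyz":[[0,0,-0.03],[0,0,-0.06],[0,0,-0.06]],"turn":[0,0,0],"grip":[1,1,1]}' 20
python3 -m crank '{"xyz":[[0,0,-0.03],[0,0,-0.05],[0,0,-0.05]],"turn":[0,0,0],"grip":[1,1,1]}' 20
```

```text
t: 12.68
eef_pos: [0.6708, -0.0254, 0.0519]
eef_rot: [0.137, 0.991, -0.0, 0.0]
ft_force: [0.5, -0.3, -0.2]
finger_gap: 0.0241
t: 13.05
eef_pos: [0.6706, -0.0254, 0.0488]
eef_rot: [0.137, 0.991, 0.0, 0.0]
ft_force: [-0.2, 0.1, -1.1]
finger_gap: 0.024
t: 13.42
eef_pos: [0.6713, -0.0255, 0.0468]
eef_rot: [0.137, 0.991, 0.0, 0.001]
ft_force: [1.1, -0.6, 5.7]
finger_gap: 0.0238
```

```bash
python3 -m crank '{"xyz":[[0.08,-0.02,-0.01],[0.17,-0.05,-0.04],[0.25,-0.07,-0.08],[0.32,-0.09,-0.13],[0.39,-0.11,-0.18],[0.46,-0.13,-0.24],[0.46,-0.13,-0.24]],"turn":[0,0,0,0,0,0,0],"grip":[1,1,1,1,1,1,1]}' 20
python3 -m crank '{"xyz":[[0.07,-0.02,-0.06],[0.14,-0.03,-0.12],[0.19,-0.05,-0.19],[0.24,-0.06,-0.26],[0.28,-0.07,-0.33],[0.31,-0.08,-0.38],[0.31,-0.08,-0.38]],"turn":[0,0,0,0,0,0,0],"grip":[1,1,1,1,1,1,1]}' 20
python3 - <<'E'
from h import *
im=cams.get_image('wrist')[:,:,::-1]
crop(im,140,60,420,360,2,'pics/w6b.png')
E
```

```text
t: 14.3
eef_pos: [0.6938, -0.032, 0.034]
eef_rot: [0.137, 0.991, -0.0, 0.0]
ft_force: [-2.0, 1.1, 2.9]
finger_gap: 0.024
t: 15.18
eef_pos: [0.7092, -0.0359, 0.0151]
eef_rot: [0.137, 0.991, -0.0, 0.0]
ft_force: [0.1, -0.5, 2.6]
finger_gap: 0.024
```

View pics/w6b.png

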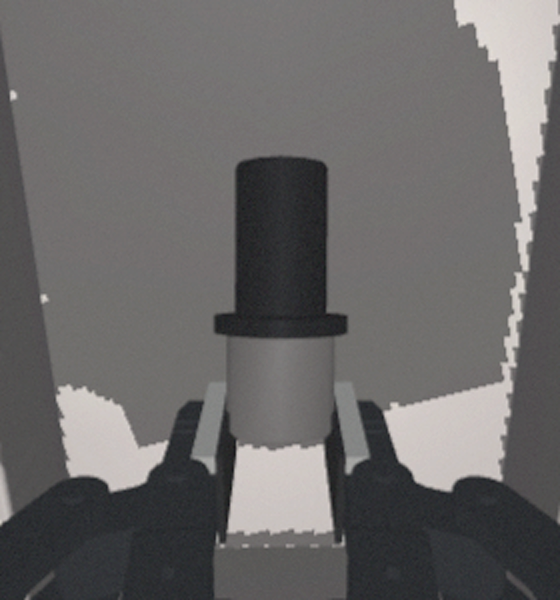

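```bash
python3 -m crank '{"xyz":[[0.01,0,-0.03],[0.02,0,-0.06],[0.02,0,-0.06]],"turn":[0,0,0],"grip":[1,1,1]}' 20
python3 -m crank '{"xyz":[[0.01,0,-0.03],[0.01,0,-0.05],[0.01,0,-0.05]],"turn":[0,0,0],"grip":[1,1,1]}' 20
```

```text
t: 15.6
eef_pos: [0.7103, -0.0359, 0.0123]
eef_rot: [0.137, 0.991, -0.0, 0.0]
ft_force: [2.3, -1.3, 3.5]
finger_gap: 0.0241
t: 15.98
eef_pos: [0.7106, -0.0359, 0.0097]
eef_rot: [0.137, 0.991, -0.0, -0.0]
ft_force: [2.3, -0.8, 3.0]
finger_gap: 0.0238
```

```bash
python3 -m crank '{"xyz":[[0,0,-0.03],[0,0,-0.04],[0,0,-0.04]],"turn":[0,0,0],"grip":[1,1,1]}' 20
python3 -m crank '{"xyz":[[0,0,0],[0,0,0],[0,0,0],[0,0,0.02],[0,0,0.05],[0,0,0.1],[0,0,0.1]],"turn":[0,0,0,0,0,0,0],"grip":[0.7,0.67,0.64,0.6,0.5,0.45,0.4]}' 20
python3 -m crank '{"xyz":[[0,0,0.5],[0,0,1.5],[0,0,2.5],[0,0,3.5],[0,0,4],[0,0,4],[0,0,4]],"turn":[0,0,0,0,0,0,0],"grip":[0.4,0.4,0.4,0.4,0.4,0.4,0.4]}' 20
python3 - <<'E'
from h import *
im=cams.get_image('wrist')[:,:,::-1];b=cams.get_image('scene')[:,:,::-1]
cv2.imwrite('pics/f.png',np.hstack([cv2.resize(im[0:420,100:460],(360,420)),cv2.resize(b[150:360,170:390],(440,420))]))
E
```

```text
t: 16.35
eef_pos: [0.7106, -0.0358, 0.0077]
eef_rot: [0.137, 0.991, 0.0, -0.0]
ft_force: [2.0, -0.3, 3.5]
finger_gap: 0.0238
t: 17.23
eef_pos: [0.7108, -0.0358, 0.0131]
eef_rot: [0.137, 0.991, 0.0, 0.0]
ft_force: [-0.3, 0.3, -0.2]
finger_gap: 0.0513
t: 18.1
eef_pos: [0.7103, -0.0359, 0.2131]
eef_rot: [0.137, 0.991, 0.0, -0.0]
ft_force: [-0.5, -0.7, -0.3]
finger_gap: 0.0513
```

View pics/f.png

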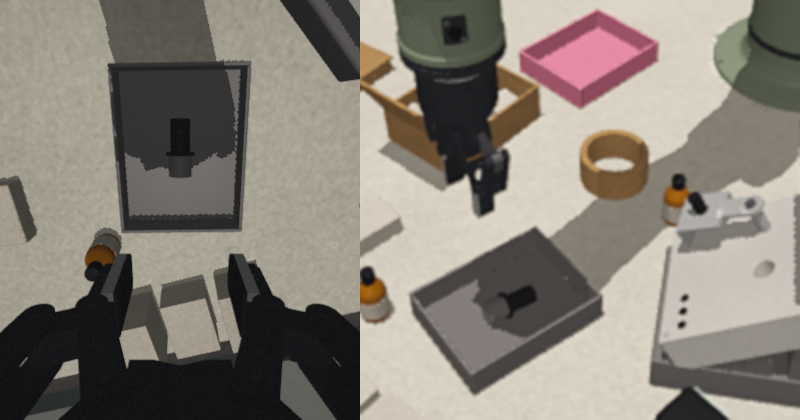

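The cartridge lies at rest in the grey tray. The cover is still open, the port is empty, the bystanders are in place and the gripper is clear.

```bash
python3 -c "
from rig import order
print(order.finish_job())"
```

```text
the job is handed in; nothing more can be done
None
```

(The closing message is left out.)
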